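# Reset the tripped stove-fan cutout on the hood shelf

## Robot

A 6-joint arm with a two-finger parallel gripper is mounted at the origin on the work surface. World frame = base frame: x ahead of the robot, y to its left, z up, the work surface at z = 0. Lengths are in m, angles in rad, forces in N, time in s.
With the tool pointing down it reaches from about 0.35 to 0.775 m from the base axis. Payload 5.5 kg.
Tool frame: the origin (TCP) lies midway between the tips of the shut fingers; the grasp point (between the pads) lies 19 mm behind it (env.pinch_z is the distance from the TCP to the grasp point, in m); z points along the fingers, x is the direction in which the jaws open and shut, and the axes are right-handed (so a half turn about z gives the same grasp; the last joint's range is limited). The gripper opens to 85 mm and grips with 20 to 120 N. Pads are 22 mm wide; open, the fingers measure 114 mm over their backs; the gripper's body (76 mm by 85 mm) begins 54 mm behind the grasp point. The pads swing forward as they close: fully open they stand 13 mm farther back than shut.
Start: joints at [-1.288, 0.313, 0.046, 1.304, 0, 1.431], TCP at [0.236, -0.524, 0.231] pointing down, gripper open.
Joint ranges: [-2.76, 2.76], [-0.86, 1.69], [-1.03, 1.26], [-2.2, 2.34], [-1.47, 1.5], [-3.14, 3.14]. Speed limits (rad/s): [2.57, 2.57, 3.14, 3.14, 3.14, 3.14].

## Interface

Orientations are given as a unit quaternion [x, y, z, w].
In Python, from workcell import env gives the robot as it stands. Calls block until the motion is done:
- env.reach(position, orientation): joint-space move of the TCP to a pose.
- env.servo_line(position, velocity=0.15, orientation=None, stop_force=None): straight line of the TCP; orientation=None keeps the orientation; velocity is the mean speed in m/s. With stop_force (N) it stops when the force on the tool has changed by that much, and returns True; else False.
- env.set_joints(angles): joint-space move.
- env.release() and env.gripper_close(): open the fingers fully, or close them until they stop; the grip force is fixed at half the most.
- env.dwell(seconds).
- env.inverse_kinematics(position, orientation): joint angles nearest the present ones, or None.
- env.get_state(): the state.
- env.grab_frame(name): name is "side" or "top" or "wrist"; returns a dict with "image" (384x512x3 uint8, blue, green, red), "fx", "fy", "cx", "cy" (pixels), "world_to_cam" (4x4, takes a point from world to camera coordinates). Camera axes: x right, y up, looking along -z (the intrinsics and any distortion apply to the point x, -y, -z); pixel columns grow to the right and rows downward; lengths in m; the calibration is good to about 2 mm. A picture is of the moment at which its call begins. There is no depth.
A pose or a line that the arm cannot do raises env.PlanningError and nothing moves.
- env.close_job(): hands the job in, once; it reports no verdict.
The state is a dict: "t": time; "joint_positions": joint angles; "qvel": joint speeds; "joint_efforts": joint torques, N m; "tcp_pos": TCP position; "ee_rot": TCP orientation; "wrist_force": force on the tool from outside, world axes, zero at the start; "moment": the same for the moment, N m; "gripper_width": finger opening in m.
Only numpy, scipy, OpenCV 4.12 (cv2) and the standard library are available. Lean on these libraries where they do the work, as an engineer would, in place of code of your own. Each camera call takes 0.05 s, during which the arm holds its last target. There are 200 camera calls.

## Task

The stove fan's thermal cutout on the hood shelf has tripped: its handle stands halfway, while the handle of its twin beside it still leans away at on. Reset it properly: push the tripped handle towards the robot, fully off, firmly through the stiff latch until it meets its solid stop, then throw it fully on, away from the robot, so that it stays there, and let go. Push with the fingers shut rather than gripping it, never press or squeeze the cutout with more than 30 N, and leave the twin switched on and everything else where it is.

Things in the scene. Friction and masses are not known exactly. Their poses are not given: they have to be found in the camera images.
- cutout: The tripped thermal cutout: mid-grey moulded case, 130 mm along x, 84 mm along y, 50 mm high at its terminal ends (|x| over 46 mm), 68 mm nearer in, 78 mm at |x| below 35 mm where the black handle stands out. Origin: centre of its underside; z up, x along the throw from off to on (away from the robot). Left or right of its identical twin. Handle and case bear at most 30 N.
- cutout_pivot (a point): The handle's pivot, inside the case, 60 mm above the underside's centre and 18 mm below the case's top; axis along the cutout's y. The handle swings in the cutout's x-z plane.
- cutout_lever_tip (a point): Centre of the end face of the tripped cutout's handle, 54 mm from the pivot. The handle is 12 mm thick along the throw and 22 mm wide along y, edges rounded; upright it stands 36 mm above the case. Forces given for it are for a push 30 to 40 mm from the pivot.
- cutout_lever (a joint): Handle angle in rad: 0 upright, negative leaning to off (-x), positive to on (+x). Tripped: within 0.03 of upright; a bar in the latch blocks it hard at about +0.04, and forcing it there only breaks it. It is stiff and stays where it is left: moving it takes 2 to 7 N. Off ends at a stop that differs by unit (see cutout_latch); on is +0.5, a solid stop.
- cutout_latch (a point): The hidden trip latch, low inside the case. On the way off the handle meets it somewhere past -0.15 rad (every unit differs, by up to 20 degrees); from there it takes a steady 9 to 19 N, and about 0.15 rad farther comes a solid stop: feel for it, 22 to 25 N there is firm. Only then is the latch set. If the handle stops near upright when thrown on, it is not set: push off again, harder.
- neighbour: The twin cutout, the same case and handle, its centre 136 mm beside the tripped one on the same plate with the same direction. It is on and must stay on.
- neighbour_lever (a joint): Angle of the twin's handle in rad, as for the other: it stands at +0.5 (on), where it stays.
- plate: Fixed steel mounting plate, 160 x 250 x 3 mm, which carries both cutouts side by side along its y, 68 mm either side of its middle; a conduit elbow stands up to 39 mm high behind each. Origin: centre of its underside, which lies on the shelf, 24 mm above the work surface. The plate's position and yaw vary; the cutouts go with it.
- kettle: Soot-grey aluminium kettle with bail handle, 156 mm across, 175 mm high; bystander. Origin: centre of its underside.
- mug: White enamel mug, 80 mm across and high; bystander. Origin: centre of its underside.
- pot_holder: Hard silicone pot holder, 130 x 130 x 9 mm, lying flat beside the plate (on its +y side); bystander. Origin: centre of its underside.
- poker: Stove poker, 350 mm long, 24 mm high, lying behind the plate; bystander. Origin: middle of its length, underside.
- scoop: Stainless coal scoop, 235 mm long, 90 mm wide, 50 mm high, beside the plate (on its -y side); bystander. Origin: underside, behind the middle of its tray.
- match_tin: Match tin, 58 x 38 x 18 mm, in front of the plate; bystander. Origin: centre of its underside.

How it is judged:
On the way:
1. the tripped handle has been pushed fully off (below -0.23 rad) (value of joint cutout_lever below -0.23 rad), for 0.2 s.
At the end, for the whole second after the job is handed in: After a full push to off, the tripped cutout's handle stands at rest fully on (above 0.45 rad) by itself, the twin's handle is still on (above 0.45 rad), and no bystander lies more than 20 mm from where it was (value of joint each of cutout_lever, neighbour_lever above 0.45 rad and velocity of joint cutout_lever between -0.05 and 0.05 rad/s and not (distance of any of kettle, mug, pot_holder, poker, scoop, match_tin from where it was at the start of the episode above 0.02 m)); the robot touches nothing.
It fails at once if the cutout, handle or case, is pressed or squeezed with more than 30 N (contact force between any of the fingers, the arm and cutout above 30 N).
It fails at once if the twin cutout is switched off or moved off its on stop (below 0.4 rad) (value of joint neighbour_lever below 0.4 rad).
It fails at once if a bystander is moved by more than 20 mm (distance of any of kettle, mug, pot_holder, poker, scoop, match_tin from where it was at the start of the episode above 0.02 m).
It also fails if it takes over 45 s, if anything falls off the work surface, if the arm or the gripper's body presses on something with over 40 N, if the wrist force passes 120 N, or if a joint passes its speed limit or range.

## Working session

There is one attempt and no reset: what is moved stays moved. The work goes in short steps, each a Python script; the robot and the scene stay as the last script left them, time stands still between calls to the robot, and variables do not carry over. Pictures are saved under pics/ and viewed, about 8 in all and at most 12, crops included, and the job is handed in when it is done.

```bash
mkdir -p pics; ls
python3 - <<'E'
from workcell import env
import cv2
for n in("top","side"):
    f=env.grab_frame(n); cv2.imwrite(f"pics/{n}0.png",f["image"])
    print(n,f["fx"],f["fy"],f["cx"],f["cy"],f["world_to_cam"],[k for k in f])
s=env.get_state();print(s["t"],s["tcp_pos"],s["ee_rot"],s["wrist_force"],s["gripper_width"])
E
```

```text
pics
top 491.78659572153776 491.78659572153776 254.70089913117386 194.97608350356757 [[-0.00511495 -0.99994048  0.00963708  0.15204742]
 [ 0.98543256 -0.00340202  0.17003265 -0.60771295]
 [-0.16998974  0.0103664   0.98539131 -1.38405906]
 [ 0.          0.          0.          1.        ]] ['image', 'fx', 'fy', 'cx', 'cy', 'world_to_cam']
side 410.1692861133834 410.1692861133834 269.4748705515709 196.4185470762572 [[-0.80448899 -0.59377103  0.01527863  0.5721364 ]
 [ 0.30039904 -0.38454488  0.87286062 -0.22299296]
 [-0.51240403  0.70679644  0.48773036 -0.9122935 ]
 [ 0.          0.          0.          1.        ]] ['image', 'fx', 'fy', 'cx', 'cy', 'world_to_cam']
0.1 [ 0.2358     -0.52392838  0.23051143] [ 8.39737957e-01 -5.42991268e-01 -6.11125193e-04 -5.22594771e-04] [-0.2676011  -0.3722192  -0.23970949] 0.08516062421504841
```

View pics/top0.png

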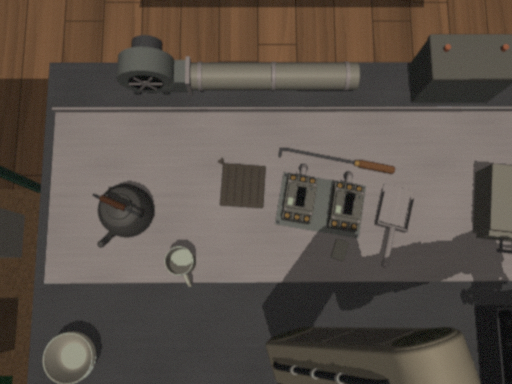

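View pics/side0.png

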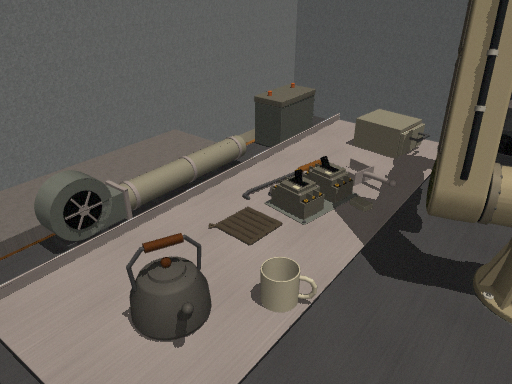

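The top view shows the plate around (320,205), with the cutouts at about (298,200) and (347,207). The kettle, mug and pot holder are to the left, the poker behind and the scoop to the right. Next I'll zoom in on both views.

Run:
```python
import cv2,numpy as np
a=cv2.imread("pics/top0.png")[150:250,265:375]; b=cv2.imread("pics/side0.png")[145:235,255:365]
a=cv2.resize(a,(660,600),interpolation=cv2.INTER_CUBIC);b=cv2.resize(b,(660,540),interpolation=cv2.INTER_CUBIC)
g=lambda x:(255*(x/255.)**.6).astype('uint8')
cv2.imwrite("pics/tc.png",g(a));cv2.imwrite("pics/sc.png",g(b))
```

```text
(no output)
```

View pics/tc.png

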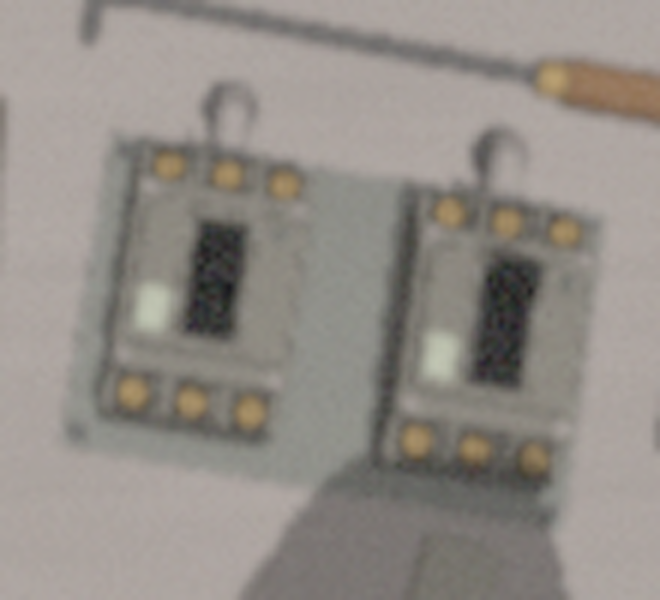

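View pics/sc.png

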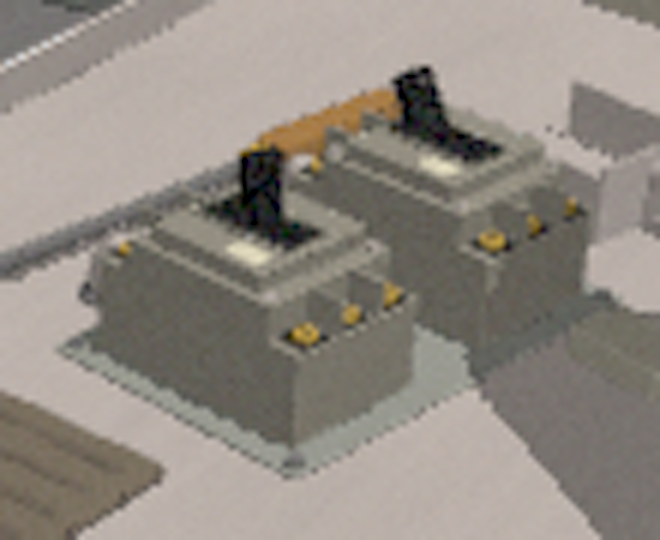

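The left (+y) unit in these crops is the tripped one: its handle is upright, and the right one leans away. The left unit's brass screws in the top crop are at (170,165), (228,174), (285,185), (132,392), (190,403) and (250,412). Next I'll measure pose from the screws in the top view and cross-check it with the tip in both views.

```bash
cat > h.py <<'E'
import numpy as np,cv2
from workcell import env
from scipy.spatial.transform import Rotation as R
def ray(f,uv):
    T=f["world_to_cam"];uv=np.atleast_2d(uv).astype(float)
    d=np.c_[(uv[:,0]-f["cx"])/f["fx"],-(uv[:,1]-f["cy"])/f["fy"],-np.ones(len(uv))]
    return -T[:3,:3].T@T[:3,3], d@T[:3,:3]
def onplane(f,uv,z):
    o,d=ray(f,uv); return o+d*((z-o[2])/d[:,2])[:,None]
def proj(f,p):
    c=np.atleast_2d(p)@f["world_to_cam"][:3,:3].T+f["world_to_cam"][:3,3]
    return np.c_[f["cx"]-f["fx"]*c[:,0]/c[:,2],f["cy"]+f["fy"]*c[:,1]/c[:,2]]
def screws(img,roi,mina):
    u0,v0,u1,v1=roi;h=cv2.cvtColor(img[v0:v1,u0:u1],cv2.COLOR_BGR2HSV)
    m=cv2.inRange(h,(14,95,50),(32,255,255))
    n,_,s,c=cv2.connectedComponentsWithStats(m)
    return np.array([[*(c[i]+(u0,v0)),s[i,4]] for i in range(1,n) if s[i,4]>=mina])
E
python3 - <<'E'
from h import *
f=env.grab_frame("top");g=env.grab_frame("side")
b=screws(f["image"],(270,165,370,240),4);print(b.round(1))
P=onplane(f,b[:,:2],.077);print(P.round(4))
# handle tip: top view hand reading not needed; print guesses
for z in(.07,.077,.08):
    c=np.array([[170,165],[228,174],[285,185],[132,392],[190,403],[250,412]])/6.+[265-.4,150-.4]
    q=np.array([[450,212],[507,222],[565,232],[417,440],[474,450],[534,458]])/6.+[265-.4,150-.4]
    A=onplane(f,c,z);B=onplane(f,q,z);d=A.mean(0)-B.mean(0)
    x=A[:3].mean(0)-A[3:].mean(0)
    print(z,A.mean(0),B.mean(0),np.linalg.norm(d),np.degrees(np.arctan2(-d[0],d[1])),np.degrees(np.arctan2(x[1],x[0])),np.linalg.norm(x))
A=onplane(f,c,.077).mean(0);
# tip: side crop pixel of handle end centre (262,155)
t=np.array([[262,156]])/6.+[255-.4,145-.4]
print("side ray at z=.141",onplane(g,t,.141))
E
```

```text
[[357.6 165.1   7. ]
 [292.9 177.2  19. ]
 [302.4 178.7  18. ]
 [312.  180.1  20. ]
 [339.7 185.   22. ]
 [349.  186.6  21. ]
 [358.8 188.2  20. ]
 [286.8 215.   23. ]
 [296.4 216.7  23. ]
 [306.  218.3  24. ]
 [334.  223.   23. ]
 [343.8 224.5  18. ]
 [353.6 226.1  17. ]]
[[ 0.6908 -0.1493  0.077 ]
 [ 0.6556  0.0391  0.077 ]
 [ 0.6512  0.0119  0.077 ]
 [ 0.6469 -0.0156  0.077 ]
 [ 0.6324 -0.0953  0.077 ]
 [ 0.6274 -0.122   0.077 ]
 [ 0.6225 -0.1499  0.077 ]
 [ 0.5458  0.0585  0.077 ]
 [ 0.5407  0.0312  0.077 ]
 [ 0.5361  0.0041  0.077 ]
 [ 0.5223 -0.0753  0.077 ]
 [ 0.5179 -0.103   0.077 ]
 [ 0.5132 -0.1307  0.077 ]]
0.07 [0.59715134 0.02070423 0.07      ] [ 0.57376413 -0.11405875  0.07      ] 0.13677728204162254 -9.84524323516489 -10.269010491943872 0.112524869685912
0.077 [0.59598382 0.02142452 0.077     ] [ 0.5727139  -0.11266258  0.077     ] 0.1360912913597194 -9.845243235164837 -10.26901049194388 0.11196051418085518
0.08 [0.59548345 0.02173321 0.08      ] [ 0.5722638  -0.11206423  0.08      ] 0.1357972953531895 -9.845243235164869 -10.269010491943877 0.11171864753583079
side ray at z=.141 [[0.59859012 0.0220346  0.141     ]]
```

The tripped unit's centre is about (0.596, 0.0215) with yaw -10°, and both views agree to within 3 mm. I'll go behind the handle with the fingers shut and feel for contact.

```bash
cat >> h.py <<'E'
C=np.array([.596,.0215]);YAW=np.radians(-10.)
ex=np.array([np.cos(YAW),np.sin(YAW)])
def W(x,z,y=0): return np.array([*(C+x*ex+y*np.array([-ex[1],ex[0]])),z])
def Q(): # tool down, jaw along cutout -y/+y, nearest solution
    a=YAW-np.pi/2
    return R.from_matrix(np.c_[[np.cos(a),np.sin(a),0],[np.sin(a),-np.cos(a),0],[0,0,-1]]).as_quat()
def rep(tag=""):
    s=env.get_state();p=s["tcp_pos"];F=s["wrist_force"]
    print(tag,"t%.2f x%.4f z%.4f Fx %.1f Fz %.1f |F|%.1f w%.3f"%(s["t"],(p[:2]-C)@ex,p[2],F[:2]@ex,F[2],np.linalg.norm(F),s["gripper_width"]),flush=True)
    return (p[:2]-C)@ex,F[:2]@ex
E
python3 - <<'E'
from h import *
env.gripper_close()
env.reach(W(.034,.23),Q());rep("hover")
f=env.grab_frame("wrist");cv2.imwrite("pics/w1.png",f["image"])
print(proj(f,[[*W(0,0)[:2],.141],[*W(.034,0)[:2],.105]]))
E
```

```text
hover t4.70 x0.0341 z0.2300 Fx 0.4 Fz 0.3 |F|0.7 w-0.000
[[254.23514974 226.66970279]
 [254.30733706 181.1878493 ]]
```

View pics/w1.png

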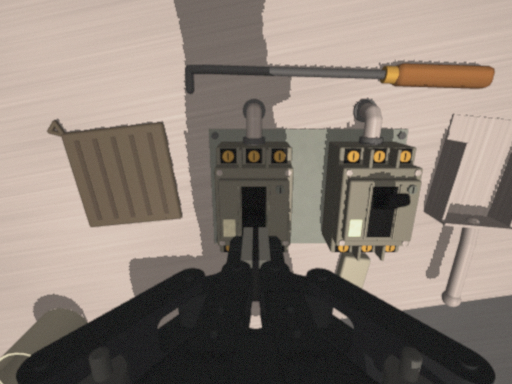

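The wrist view confirms it. The tripped handle's black slot is at (254,207), in line with the fingers, and its far end (row 187) fits the prediction. The twin at (380,210) leans away. Now I'll descend and push off.

Run:
```python
from h import *
q=Q()
print(env.servo_line(W(.034,.119),.1,q,stop_force=5));rep("down")
print(env.servo_line(W(.0,.119),.02,q,stop_force=1.8));x,F=rep("contact")
```

```text
False
down t6.01 x0.0346 z0.1198 Fx 0.2 Fz 0.4 |F|0.5 w0.000
True
contact t6.95 x0.0171 z0.1188 Fx 0.7 Fz 1.8 |F|1.9 w0.000
```

Run:
```python
from h import *
q=Q();x0,F=rep()
for k in range(1,20):
    hit=env.servo_line(W(x0-.0015*k,.119),.012,q,stop_force=max(2,21-abs(F)))
    x,F=rep(f"{k} {hit}")
    if hit or F>20: break
```

```text
t6.95 x0.0171 z0.1188 Fx 0.7 Fz 1.8 |F|1.9 w0.000
1 False t7.23 x0.0159 z0.1190 Fx 2.7 Fz 0.4 |F|2.7 w0.000
2 False t7.51 x0.0143 z0.1192 Fx 3.0 Fz 1.2 |F|3.3 w-0.000
3 False t7.78 x0.0126 z0.1192 Fx 1.9 Fz 1.6 |F|2.8 w-0.000
4 False t8.06 x0.0109 z0.1191 Fx 2.2 Fz 1.8 |F|2.9 w-0.000
5 False t8.33 x0.0093 z0.1189 Fx 1.9 Fz 2.2 |F|2.9 w-0.000
6 False t8.61 x0.0077 z0.1188 Fx 1.8 Fz 2.3 |F|3.2 w-0.000
7 False t8.88 x0.0062 z0.1187 Fx 1.8 Fz 0.0 |F|1.9 w-0.000
8 False t9.16 x0.0048 z0.1188 Fx 1.8 Fz -1.2 |F|2.2 w0.000
9 False t9.43 x0.0035 z0.1190 Fx 1.6 Fz -0.3 |F|2.0 w0.000
10 False t9.71 x0.0029 z0.1193 Fx 5.4 Fz -1.2 |F|5.5 w0.000
11 False t9.98 x0.0025 z0.1197 Fx 6.6 Fz -0.5 |F|6.7 w-0.000
12 False t10.26 x0.0019 z0.1200 Fx 8.5 Fz -1.3 |F|8.7 w0.000
13 False t10.53 x0.0007 z0.1201 Fx 9.5 Fz -1.8 |F|9.7 w-0.000
14 False t10.81 x-0.0006 z0.1202 Fx 9.5 Fz -2.0 |F|9.8 w-0.000
15 False t11.08 x-0.0019 z0.1204 Fx 10.4 Fz -0.3 |F|10.4 w0.000
16 False t11.36 x-0.0033 z0.1205 Fx 10.4 Fz 0.0 |F|10.4 w-0.000
17 False t11.63 x-0.0050 z0.1205 Fx 9.7 Fz -0.4 |F|9.7 w-0.000
18 False t11.91 x-0.0055 z0.1209 Fx 12.9 Fz 0.6 |F|12.9 w-0.000
19 False t12.18 x-0.0060 z0.1213 Fx 14.7 Fz -0.3 |F|14.8 w0.000
```

The latch takes about 10 N from x=3 mm, and the solid stop comes at about x=-5 mm. I'll press on to about 23 N.

Run:
```python
from h import *
q=Q();x,F=rep();c=.0171-.0015*19
for k in range(20):
    c-=.001
    env.servo_line(W(c,.119),.01,q,stop_force=max(2,25-F)); x,F=rep(k)
    if F>22.8: break
env.dwell(.3);rep("held")
env.servo_line(W(.02,.119),.05,q);rep("back")
env.servo_line(W(.02,.19),.15,q)
env.servo_line(W(-.072,.19),.15,q);rep("over")
f=env.grab_frame("side");cv2.imwrite("pics/s2.png",cv2.resize(f["image"][120:235,240:380],None,fx=4,fy=4))
```

```text
t12.18 x-0.0060 z0.1213 Fx 14.7 Fz -0.3 |F|14.8 w0.000
0 t12.43 x-0.0062 z0.1216 Fx 14.4 Fz 0.1 |F|14.4 w-0.000
1 t12.68 x-0.0065 z0.1218 Fx 15.0 Fz 0.2 |F|15.0 w-0.000
2 t12.93 x-0.0068 z0.1221 Fx 16.0 Fz 0.1 |F|16.0 w-0.000
3 t13.18 x-0.0071 z0.1225 Fx 18.1 Fz 0.7 |F|18.1 w-0.000
4 t13.43 x-0.0074 z0.1227 Fx 20.0 Fz -0.3 |F|20.0 w0.000
5 t13.68 x-0.0078 z0.1231 Fx 21.1 Fz 1.0 |F|21.2 w0.000
6 t13.93 x-0.0080 z0.1233 Fx 22.5 Fz -0.1 |F|22.5 w0.000
7 t14.18 x-0.0083 z0.1236 Fx 23.2 Fz 0.3 |F|23.2 w-0.000
held t14.48 x-0.0083 z0.1236 Fx 22.8 Fz 0.8 |F|22.8 w-0.000
back t15.43 x0.0195 z0.1187 Fx 0.0 Fz 0.1 |F|0.2 w0.000
over t16.82 x-0.0714 z0.1898 Fx 0.4 Fz 0.2 |F|0.4 w0.000
```

View pics/s2.png

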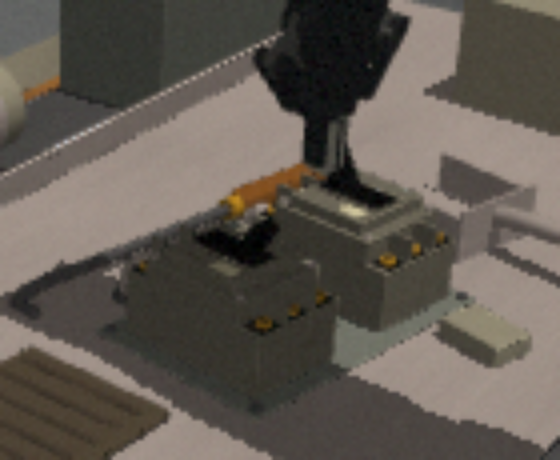

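The handle now leans towards the robot at (265,235) in the crop, so it is off. It took 23 N at the stop. Now I'll throw it on from the robot side.

Run:
```python
from h import *
q=Q()
print(env.servo_line(W(-.072,.119),.1,q,stop_force=5));rep("down")
print(env.servo_line(W(-.05,.119),.06,q,stop_force=6));x,F=rep()
c=-.05
while c<.02:
    c+=.003
    hit=env.servo_line(W(c,.119),.02,q,stop_force=7); x,F=rep(hit)
    if hit or F<-13: break
```

```text
False
down t17.73 x-0.0715 z0.1195 Fx -0.0 Fz 0.5 |F|0.7 w-0.000
False
 t18.24 x-0.0498 z0.1189 Fx 0.2 Fz -1.2 |F|1.3 w0.000
False t18.54 x-0.0471 z0.1190 Fx -0.5 Fz -0.0 |F|0.7 w-0.000
False t18.84 x-0.0440 z0.1190 Fx -0.7 Fz -0.1 |F|0.8 w0.000
False t19.14 x-0.0417 z0.1189 Fx -3.9 Fz 3.4 |F|5.2 w0.000
False t19.44 x-0.0379 z0.1190 Fx -3.1 Fz 1.8 |F|3.6 w0.000
False t19.74 x-0.0344 z0.1190 Fx -2.3 Fz 1.0 |F|2.5 w0.000
False t20.04 x-0.0315 z0.1190 Fx -1.3 Fz 1.3 |F|1.9 w0.000
False t20.34 x-0.0286 z0.1190 Fx -1.0 Fz 1.0 |F|1.4 w0.000
False t20.64 x-0.0256 z0.1190 Fx -1.5 Fz 1.1 |F|1.9 w0.000
False t20.94 x-0.0226 z0.1190 Fx -0.5 Fz 0.6 |F|0.8 w0.000
False t21.24 x-0.0196 z0.1190 Fx -0.2 Fz 0.9 |F|1.0 w0.000
False t21.54 x-0.0166 z0.1190 Fx -0.7 Fz -0.4 |F|1.0 w-0.000
False t21.84 x-0.0140 z0.1190 Fx -2.1 Fz 0.8 |F|2.3 w-0.000
False t22.14 x-0.0107 z0.1191 Fx -1.7 Fz 1.8 |F|2.4 w0.000
False t22.44 x-0.0076 z0.1190 Fx -1.5 Fz 1.1 |F|1.9 w0.000
False t22.74 x-0.0048 z0.1188 Fx -1.6 Fz 0.3 |F|1.6 w-0.000
False t23.04 x-0.0020 z0.1187 Fx -1.9 Fz -0.2 |F|2.0 w-0.000
False t23.34 x0.0014 z0.1190 Fx -1.6 Fz -0.4 |F|1.7 w-0.000
True t23.56 x0.0019 z0.1184 Fx -1.0 Fz 1.7 |F|2.2 w0.000
```

Run:
```python
from h import *
q=Q();c,F=rep()
for k in range(14):
    c+=.001
    env.servo_line(W(c,.119),.01,q,stop_force=max(3,16+F)); x,F=rep()
    if F<-12: break
env.servo_line(W(-.03,.119),.08,q);rep("back")
env.servo_line(W(-.03,.2),.15,q)
env.servo_line(W(-.2,.25),.2,q);rep("clear")
a=env.grab_frame("side")["image"][120:235,240:380];b=env.grab_frame("top")["image"][135:250,255:395]
cv2.imwrite("pics/s3.png",cv2.resize(np.vstack([a,b]),None,fx=2.6,fy=2.6,interpolation=cv2.INTER_CUBIC))
```

```text
t23.56 x0.0019 z0.1184 Fx -1.0 Fz 1.7 |F|2.2 w0.000
 t24.00 x0.0021 z0.1186 Fx -3.9 Fz 0.5 |F|3.9 w0.000
 t24.25 x0.0021 z0.1185 Fx -6.4 Fz 1.1 |F|6.5 w-0.000
 t24.50 x0.0022 z0.1184 Fx -9.7 Fz 3.8 |F|10.5 w0.000
 t24.75 x0.0023 z0.1184 Fx -11.3 Fz 5.0 |F|12.4 w-0.000
 t25.00 x0.0024 z0.1184 Fx -14.8 Fz 5.7 |F|15.8 w0.000
back t25.61 x-0.0289 z0.1194 Fx 0.2 Fz -0.2 |F|0.3 w0.000
clear t27.33 x-0.1993 z0.2497 Fx 0.0 Fz -0.2 |F|1.0 w-0.000
```

View pics/s3.png

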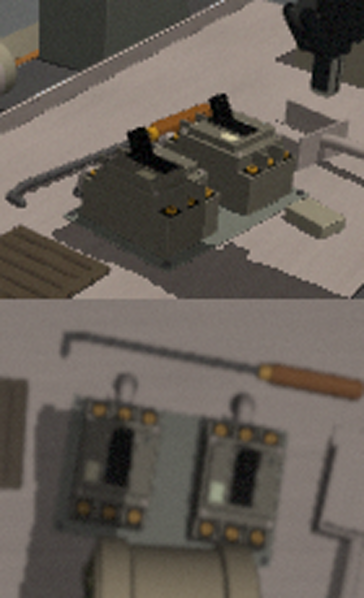

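Both handles lean away alike: the tripped one at (145,150), the twin at (225,115) in the crop. The poker, pot holder, scoop and tin look undisturbed, and the arm is clear. I'm handing in.

Run:
```python
from workcell import env
env.close_job()
```

```text
the job is handed in; nothing more can be done
```

The tripped cutout, the left (+y) unit, is reset: I pushed its handle fully off and threw it fully on. I then let go and handed the job in at about 27 s; no verdict was reported.

- **Push to off:** the fingers were shut. The handle met the latch at roughly -0.4 rad, took about 10 N through it, and reached a solid stop near -0.56 rad. Both angles are estimated from finger travel. I pressed to 23 N and held for 0.3 s.
- **Throw to on:** the handle passed upright without blocking, so the latch was set. It met the solid stop at on, where I pressed to about 16 N. The highest force I read in the whole job was 23.2 N, against the 30 N limit.
- **Last checks:** in the final side picture both handles lean away alike. The poker, pot holder, scoop and match tin look unmoved by eye. The kettle and mug were outside the final crops, but the arm worked well away from them. The wrist force was about zero with the arm clear.

No check failed or disagreed. One push did stop early, on a brief force spike at the on stop; I pressed on and the stop proved solid.

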